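# Load a fresh drying canister in the boot dryer and clamp it home

### The arm

A 7-joint arm with a two-finger parallel gripper is mounted at the origin on the work surface. World frame = base frame: x ahead of the robot, y to its left, z up, the work surface at z = 0. Lengths are in m, angles in degrees, forces in N, time in s.
With the tool pointing down it reaches from about 0.425 to 0.95 m from the base axis. Payload 4.7 kg.
Tool frame: the origin (TCP) lies between the finger pads; the fingertips stand robot.nose_length ahead of it and the grasp point (between the pads) lies 2 mm behind it (robot.nose_length is the distance from the TCP to the fingertips, in m); x points along the fingers, z is the direction in which the jaws open and shut, and the axes are right-handed (so a half turn about x gives the same grasp; the last joint's range is limited). The gripper opens to 85 mm and grips with 20 to 120 N. Pads are 22 mm wide; open, the fingers measure 114 mm over their backs; the gripper's body (76 mm by 85 mm) begins 54 mm behind the grasp point. The pads swing forward as they close: fully open they stand 13 mm farther back than shut.
Start: joints at [-76.37, 26.849, -2.785, 87.806, 1.381, 65.374, -4.715], TCP at [0.178, 0.651, 0.248] pointing down, gripper open.
Joint ranges: [-148.3, 148.3], [-19.14, 114.17], [-79.39, 73.82], [5.75, 140.21], [-59.74, 239.74], [12.07, 113.84], [-152.46, 152.46]. Speed limits (degrees/s): [147.25, 147.25, 180, 180, 180, 180, 180].

### API

Orientations are given as [roll, pitch, yaw] about the fixed x, y, z axes, in that order (R = Rz(yaw) Ry(pitch) Rx(roll)).
In Python, from cell import robot gives the robot as it stands.
- The arm moves only by the tool send_rows, never from a script. Its argument "rows" is a list that holds one entry, the list of rows, each a list of 7 numbers: the shift along the tool's x, y, z in mm, then the turn, a rotation vector about the tool's x, y, z in degrees, then the closure, from -1 (fully open) to 1 (shut). A call has 1 to 5 rows; each row is the pose to reach, as a shift and turn from the pose measured when the call began, along the tool's axes at that moment; what a row does not reach only later rows make up. A row lasts 1/8 s, in which the tool goes at most 62.5 mm and 10.7 degrees, less where a joint would pass 70% of its speed; a pose out of reach is approached as far as the arm can. A call with a gripper value outside its range is refused whole. The fingers move at their own pace and stop on an object; "squeeze" is the grip in N (left out, the last holds). Time passes only in rows, so rows that repeat a pose let the fingers close. It gives the time, the measured TCP pose, the force and the opening at its end, in the units of the state.
- robot.get_state(): the state, without advancing time (a new reading comes with each control period).
- robot.get_image(name): name is "side" or "top" or "wrist"; returns (picture, depth): 384x512x3 uint8, red, green, blue; 384x512 float32, m along the optical axis (not along the pixel's ray), 0 where there is no reading.
- robot.get_calibration(name): a dict with "intrinsics" (3x3 intrinsics, pixels), "position" and "orientation" of the camera in the world; the wrist camera has in their place "mount" (4x4, takes a point from camera to tool coordinates, whose origin is the TCP and whose axes are the tool frame's). Camera axes: x right, y down, z forward; pixel columns grow to the right and rows downward; lengths in m; the calibration is good to about 2 mm. A picture is of the moment at which its call begins: read the wrist's pose just before it. get_calibration takes no time and is no camera call.
- robot.sign_off(): hands the job in, once; it reports no verdict.
The state is a dict: "clock": time; "joints": joint angles; "dq": joint speeds; "joint_efforts": joint torques, N m; "eef_pos": TCP position; "tool_rot": TCP orientation; "contact_force": force on the tool from outside, world axes, zero at the start; "wrist_torque": the same for the moment, N m; "grip_width": finger opening in m.
Only numpy, scipy, OpenCV 4.12 (cv2) and the standard library are available. Lean on these libraries where they do the work, as an engineer would, in place of code of your own. Each camera call takes 0.05 s, during which the arm holds its last target. There are 200 camera calls.

### The job

Take the fresh orange drying canister, stand it in the round white cradle of the boot dryer, then swing the red-tipped clamp arm over and press it fully down, so that it drives the canister home and stays shut. Leave the dark green spent canister standing where it is.

Things in the scene. Friction and masses are not known exactly. Their poses are not given: they have to be found in the camera images.
- fresh: Fresh canister, bright ORANGE plastic cylinder with a thin white band near its foot: 48 mm diameter, 60 mm high, about 90 g; its foot tapers from 48 to 36 mm over the lowest 10 mm. Starts standing upright on the bench. Origin: centre of its underside, z up along its axis; any yaw will do.
- spent: Spent canister, same shape and size but DARK GREEN. A bystander that stands upright on the bench, at least 115 mm (centres) from the fresh one, and must stay there. Origin: centre of its underside, z up.
- dryer: Boot dryer base, fixed to the bench: grey housing 180 x 260 mm, 30 mm high. Origin: on the bench under the axis of its cradle, z up; the housing spans x -60 to +120 mm, y -60 to +200 mm. Two black stub nozzles 90 mm high stand at y = 155 mm. The clamp's hinge axis is parallel to y.
- cradle (a point): Centre of the cradle's rim, 60 mm above the bench, axes as the dryer's. The cradle is a white round cup, open upward, 72 mm wide at the rim, 56 mm inside. A sprung platform 14 mm below the rim carries a standing canister without sinking (canister top 46 mm above the rim); the clamp presses it 10 mm further down against 2 to 3.5 N.
- clamp_hinge (a point): Midpoint of the clamp's hinge axis, on the dryer, axes as the dryer's: 95 mm from the cradle's axis towards the dryer's +x, 108.5 mm above the bench, between two posts 122 mm high.
- clamp (a joint): Clamp arm angle (rad). 0 = shut: level, pointing from the hinge to the dryer's -x, over the cradle; pi/2 = upright; stop at 1.8, leaning away. Starts 1.5 to 1.75. Arm 152 mm long from the hinge axis, 10 mm thick, centred on that axis, 26 mm wide; last 40 mm a red tip. Stiff hinge: stays where left. Push the tip from behind (+x side), over and down: 2 to 5 N.
Not all that is in view belongs to the job. There is more than one size of the fresh; the job needs the smallest.

How it is judged:
By the outcome, as a careful person would: the job done as asked, in the order asked, and still so for the second after the job is handed in, with the robot touching nothing.
It also fails if it takes over 58 s, if anything falls off the work surface, if the arm or the gripper's body presses on something with over 40 N, if the wrist force passes 120 N, or if a joint passes its speed limit or range.

## Working session

There is one attempt and no reset: what is moved stays moved. The work goes in short steps, Python scripts to look and compute and a tool call to move; the robot and the scene stay as the last step left them, time stands still between calls to the robot, and variables do not carry over. Pictures are saved under pics/ and viewed, about 8 in all and at most 12, crops included, and the job is handed in when it is done.

Besides the shell and the picture viewer there is one more tool, called as name(argument=value, ...), one argument or row to a line, values as JSON. send_rows: Moves the arm, as the interface text tells. Its arguments: {"type":"object","properties":{"rows":{"type":"array","items":{"type":"array","items":{"type":"array","items":{"type":"number"}}}},"squeeze":{"type":"number"}},"required":["rows"]}

```bash
ls; mkdir -p pics; cat > h.py <<'E'
import numpy as np, cv2
from scipy.spatial.transform import Rotation as R
from cell import robot
def tool(s=None):
    s=s or robot.get_state(); T=np.eye(4)
    T[:3,:3]=R.from_euler('xyz',s['tool_rot'],degrees=True).as_matrix(); T[:3,3]=s['eef_pos']; return T
def campose(n,T=None):
    c=robot.get_calibration(n); K=np.array(c['intrinsics'])
    if 'mount' in c: return K,(tool() if T is None else T)@np.array(c['mount'])
    M=np.eye(4); o=np.array(c['orientation']); M[:3,:3]=o if o.shape==(3,3) else R.from_euler('xyz',o,degrees=True).as_matrix()
    M[:3,3]=c['position']; return K,M
def cloud(n,d,T=None):
    K,M=campose(n,T); v,u=np.mgrid[:d.shape[0],:d.shape[1]]
    p=np.stack([(u-K[0,2])/K[0,0]*d,(v-K[1,2])/K[1,1]*d,d],-1)
    return p@M[:3,:3].T+M[:3,3]
def snap(n,name):
    T=tool(); im,d=robot.get_image(n); cv2.imwrite(f'pics/{name}.png',cv2.cvtColor(im,cv2.COLOR_RGB2BGR)); np.save(f'pics/{name}.npy',d); return im,d,cloud(n,d,T)
E
python3 - <<'E'
from h import *
s=robot.get_state();print(s, robot.nose_length)
for n in('side','top','wrist'):print(n,robot.get_calibration(n))
a=snap('top','top0')[0];b=snap('side','side0')[0]
cv2.imwrite('pics/both.png',cv2.resize(cv2.cvtColor(np.vstack([a,b]),cv2.COLOR_RGB2BGR),(400,600)))
E
```

```text
pics
{'clock': 0.0, 'joints': array([-76.36850298,  26.89679122,  -2.78282408,  87.87527905,
         1.38143406,  65.37535431,  -4.71553176]), 'dq': array([ 0.00953946, -0.01813453, -0.1403894 ,  0.01643111, -0.0093659 ,
       -0.01190865, -0.02661577]), 'joint_efforts': array([ 3.20305453e-04, -5.10298133e+01, -4.64747963e-02, -2.37709558e+01,
        1.06740586e-02,  7.31723339e-03, -7.51237110e-06]), 'eef_pos': array([0.17782829, 0.65056859, 0.24725588]), 'tool_rot': array([-177.2365859 ,   89.88614548, -102.52323453]), 'contact_force': array([-0.09791384, -0.56237937, -0.08880367]), 'wrist_torque': array([ 0.00793575, -0.04739274,  0.01213897]), 'grip_width': 0.08530464333903671} 0.017
side {'intrinsics': array([[347.23983112,   0.        , 256.35447335],
       [  0.        , 347.23983112, 188.96981529],
       [  0.        ,   0.        ,   1.        ]]), 'position': array([ 0.25992527, -0.50981119,  0.63852953]), 'orientation': array([-131.05948513,   -0.34688629,  -21.03708358])}
top {'intrinsics': array([[413.71038049,   0.        , 257.04104228],
       [  0.        , 413.71038049, 188.84091326],
       [  0.        ,   0.        ,   1.        ]]), 'position': array([0.30670833, 0.07663385, 1.00461925]), 'orientation': array([-1.68096341e+02, -1.49029003e-01, -8.67445863e+01])}
wrist {'intrinsics': array([[273.25014663,   0.        , 258.39177928],
       [  0.        , 273.25014663, 189.34793635],
       [  0.        ,   0.        ,   1.        ]]), 'mount': array([[ 1.20345547e-05, -2.67354004e-01,  9.63598379e-01,
        -1.25881548e-01],
       [-3.53684730e-04, -9.63598320e-01, -2.67353983e-01,
         6.70993197e-02],
       [ 9.99999937e-01, -3.37592546e-04, -1.06155505e-04,
         4.69243189e-04],
       [ 0.00000000e+00,  0.00000000e+00,  0.00000000e+00,
         1.00000000e+00]])}
```

View pics/top0.png

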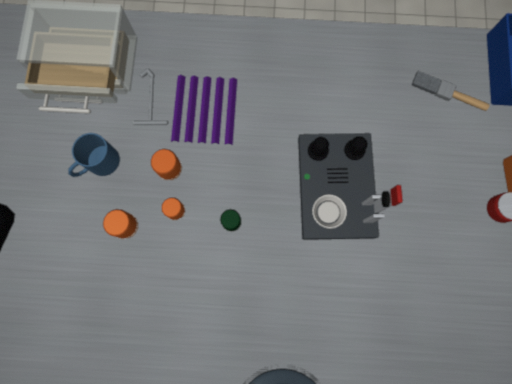

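View pics/side0.png

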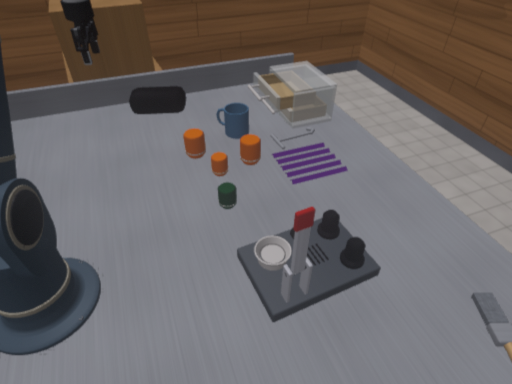

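Top view: three orange cylinders at (165,163), (118,223) and (172,208). The one at (172,208) looks smallest. The green one is at (230,219), the cradle at (329,212), and the clamp tip at (397,195), upright on the image-right side. Next I'll measure sizes.

```bash
python3 - <<'E'
from h import *
for n in('top','side'):
    im=cv2.imread(f'pics/{n}0.png');d=np.load(f'pics/{n}0.npy');P=cloud(n,d)
    hsv=cv2.cvtColor(im,cv2.COLOR_BGR2HSV)
    for nm,lo,hi in(('orange',(5,180,120),(14,255,255)),('green',(45,80,20),(85,255,140)),('red',(0,150,80),(4,255,255)),('white',(0,0,165),(180,60,255))):
        m=cv2.inRange(hsv,lo,hi);k,l,st,c=cv2.connectedComponentsWithStats(m)
        for i in range(1,k):
            if st[i,4]<60: continue
            q=P[(l==i)&(d>0)]
            if len(q)<20: continue
            zt=np.percentile(q[:,2],97);t=q[q[:,2]>zt-.006]
            if nm=='white' and not(.1<t[:,0].mean()<.8 and -.4<t[:,1].mean()<.1):continue
            print(n,nm,c[i].round(),st[i,4],'ztop',zt.round(4),'mid',((t.min(0)+t.max(0))/2).round(4),'size',np.ptp(t,axis=0).round(3),'all',np.ptp(q,axis=0).round(3))
    # dryer box top plane
    m=(abs(P[...,2]-.03)<.006)&(hsv[...,2]<90)&(d>0)
    k,l,st,c=cv2.connectedComponentsWithStats(m.astype(np.uint8));i=1+np.argmax(st[1:,4])
    r=cv2.minAreaRect(P[l==i][:,:2].astype(np.float32));print(n,'housing',r,cv2.boxPoints(r).round(4).tolist())
    # rim of the cradle z 0.06
    m=(abs(P[...,2]-.06)<.004)&(hsv[...,2]>120)&(d>0)
    k,l,st,c=cv2.connectedComponentsWithStats(m.astype(np.uint8));i=1+np.argmax(st[1:,4]);q=P[l==i]
    print(n,'rim',cv2.minEnclosingCircle(q[:,:2].astype(np.float32)),c[i],len(q),np.median(q[:,2]))
im=cv2.imread('pics/top0.png')[140:250,90:260];cv2.imwrite('pics/crop.png',cv2.resize(im,None,fx=4,fy=4,interpolation=cv2.INTER_CUBIC))
E
```

```text
top orange [163. 162.] 465 ztop 0.0829 mid [0.5543 0.3053 0.0813] size [0.055 0.055 0.009] all [0.057 0.055 0.028]
top orange [172. 207.] 267 ztop 0.0644 mid [0.4505 0.28   0.0621] size [0.04  0.04  0.007] all [0.042 0.04  0.014]
top orange [117. 222.] 453 ztop 0.0831 mid [0.4068 0.3964 0.0809] size [0.056 0.055 0.008] all [0.056 0.055 0.01 ]
top green [230. 220.] 305 ztop 0.0642 mid [0.4313 0.1434 0.062 ] size [0.042 0.042 0.007] all [0.043 0.042 0.028]
top red [396. 195.] 167 ztop 0.2628 mid [ 0.469  -0.177   0.2605] size [0.03  0.009 0.007] all [0.03  0.01  0.039]
top red [498. 210.] 126 ztop 0.0436 mid [ 0.4987 -0.4951  0.0416] size [0.059 0.034 0.008] all [0.059 0.035 0.038]
top white [338. 201.] 67 ztop 0.0616 mid [ 0.4795 -0.0994  0.0592] size [0.043 0.042 0.007] all [0.043 0.042 0.012]
top white [328. 212.] 310 ztop 0.0497 mid [ 0.4635 -0.0844  0.0474] size [0.046 0.045 0.007] all [0.046 0.045 0.008]
top housing ((0.535000205039978, -0.10819879174232483), (0.2581701874732971, 0.17876668274402618), 4.467869281768799) [[0.3993000090122223, -0.029100000858306885], [0.41330000758
[... 550 characters left out ...]
.039 0.038 0.006] all [0.04  0.038 0.008]
side green [226. 188.] 116 ztop 0.0631 mid [0.4312 0.1397 0.0611] size [0.039 0.034 0.004] all [0.039 0.034 0.004]
side white [272. 254.] 287 ztop 0.0492 mid [ 0.4633 -0.0859  0.0475] size [0.046 0.045 0.006] all [0.046 0.045 0.006]
side housing ((0.5343973636627197, -0.11240781843662262), (0.2572171688079834, 0.1756581813097), 4.246516704559326) [[0.39959999918937683, -0.034299999475479126], [0.41260001063346863, -0.2094999998807907], [0.6692000031471252, -0.19050000607967377], [0.6560999751091003, -0.015300000086426735]]
side rim ((0.46375522017478943, -0.08437296003103256), 0.039834149181842804) [274.16170213 247.53191489] 235 0.060248615715869924
```

View pics/crop.png

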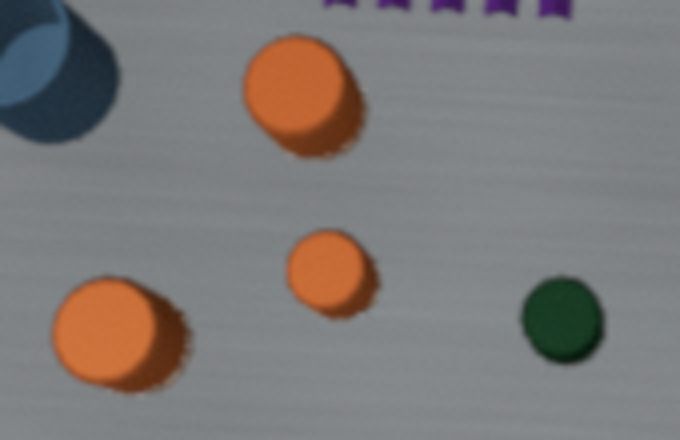

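The three orange candidates are (163,162) and (117,222), with tops at about 81 mm and about 55 mm wide, and (172,207), with its top at about 61 mm and about 42 mm wide in the mask. The last fits the 48 x 60 mm size, and the crop confirms it is the smallest. Fresh is at ≈(0.451,0.279), the cradle at ≈(0.463,-0.085) with dryer yaw about -85.6°, and the hinge at ≈(0.470,-0.180).

```bash
cat >> h.py <<'E'
def Rdown(ang):  # tool x down, jaw (z) axis at ang deg in the xy plane
    a=np.radians(ang); z=np.array([np.cos(a),np.sin(a),0]); x=np.array([0,0,-1.]); return np.stack([x,np.cross(z,x),z],1)
def row(p,Rt=None):
    T=tool(); Rc=T[:3,:3]; Rt=Rc if Rt is None else Rt
    return (Rc.T@(np.array(p)-T[:3,3])*1000).round(1), R.from_matrix(Rc.T@Rt).as_rotvec(degrees=True).round(1)
E
python3 - <<'E'
from h import *
print(tool().round(3))
for a in(4.4,184.4):print(a,row([.451,.279,.22],Rdown(a)))
E
```

```text
[[-0.    -0.965  0.264  0.178]
 [-0.002  0.264  0.965  0.651]
 [-1.    -0.    -0.002  0.247]
 [ 0.     0.     0.     1.   ]]
4.4 (array([  27.9, -361.5, -286.4]), array([70.3, -0.1,  0.1]))
184.4 (array([  27.9, -361.5, -286.4]), array([-1.097e+02, -1.000e-01, -1.000e-01]))
```

send_rows(
  rows=[
    [[0, -50, -40, 10, 0, 0, -1], [5, -100, -80, 20, 0, 0, -1], [10, -150, -120, 30, 0, 0, -1], [15, -195, -155, 40, 0, 0, -1], [20, -240, -190, 50, 0, 0, -1]],
  ],
)

```text
clock: 0.72
eef_pos: [0.3603, 0.4018, 0.2274]
tool_rot: [-128.3, 89.9, -104.0]
contact_force: [0.5, 0.9, 1.1]
grip_width: 0.0852
```

```bash
python3 - <<'E'
from h import *
print(robot.get_state()['joints'].round(1),row([.451,.279,.2],Rdown(4.4)))
E
```

```text
[-62.3  15.4  11.8 108.3  -3.7  56.8 -24.6] (array([  27.6, -149.2,   32.1]), array([19.9, -0.1,  0.1]))
```

send_rows(
  rows=[
    [[5, -45, 8, 7, 0, 0, -1], [12, -90, 16, 14, 0, 0, -1], [20, -125, 26, 20, 0, 0, -1], [27, -149, 32, 20, 0, 0, -1], [27, -149, 32, 20, 0, 0, -1]],
  ],
)

```text
clock: 1.35
eef_pos: [0.4514, 0.2771, 0.2]
tool_rot: [-115.1, 89.8, -111.0]
contact_force: [-0.6, -0.3, -0.0]
grip_width: 0.0857
```

```bash
python3 - <<'E'
from h import *
im,d,P=snap('wrist','w1')
hsv=cv2.cvtColor(im,cv2.COLOR_RGB2HSV);m=cv2.inRange(hsv,(4,150,80),(16,255,255))
k,l,st,c=cv2.connectedComponentsWithStats(m)
for i in range(1,k):
    if st[i,4]>100:
        q=P[(l==i)&(d>0)];t=q[q[:,2]>np.percentile(q[:,2],95)-.005]
        print(c[i],st[i],np.percentile(q[:,2],95),cv2.minEnclosingCircle(t[:,:2].astype(np.float32)),t.mean(0))
T=tool();print(T.round(4),robot.get_state()['joints'].round(1))
E
```

```text
[218.45627758  43.88186923] [ 181    1   74   87 4986] 0.08001312793821298 ((0.40966618061065674, 0.3971293568611145), 0.030926784500479698) [0.40987323 0.39742979 0.07858761]
[367.74344023 160.58916424] [ 328  129   79   67 4116] 0.07997851762403012 ((0.557110607624054, 0.30634453892707825), 0.030763177201151848) [0.55586619 0.30755451 0.07873648]
[260.05317324 175.38993711] [ 238  151   45   49 1749] 0.06143139281621438 ((0.45303651690483093, 0.2827242910861969), 0.023145709186792374) [0.45332026 0.28302075 0.06012008]
[[-0.0015 -0.0743  0.9972  0.4506]
 [-0.0025  0.9972  0.0743  0.2789]
 [-1.     -0.0023 -0.0017  0.2003]
 [ 0.      0.      0.      1.    ]] [-52.1  16.6  19.2 111.5  -6.6  53.1 -25.4]
```

View pics/w1.png

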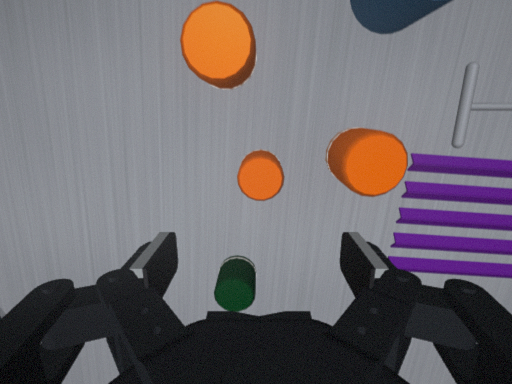

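Wrist view: fresh at (260,175), centred between the jaws in x. The larger ones are at (218,44) and (368,160), and green at (235,285) is clear of the fingers. Averaging the views gives (0.452,0.281). Next I descend and grip.

send_rows(
  rows=[
    [[45, 2, 1.5, 0, 0, 0, -1], [90, 2, 1.5, 0, 0, 0, -1], [130, 2, 1.5, 0, 0, 0, -1], [155, 2, 1.5, 0, 0, 0, -1], [162, 2, 1.5, 0, 0, 0, -1]],
  ],
)

```text
clock: 2.02
eef_pos: [0.45, 0.2817, 0.0369]
tool_rot: [-146.2, 89.7, -141.8]
contact_force: [0.6, 0.2, 0.1]
grip_width: 0.0853
```

send_rows(
  rows=[
    [[0, 0, 0, 0, 0, 0, 1], [0, 0, 0, 0, 0, 0, 1], [0, 0, 0, 0, 0, 0, 1], [0, 0, 0, 0, 0, 0, 1], [0, 0, 0, 0, 0, 0, 1]],
  ],
  squeeze=35,
)

```text
clock: 2.65
eef_pos: [0.4508, 0.2827, 0.0383]
tool_rot: [-158.8, 89.8, -154.4]
contact_force: [-0.5, 0.7, 7.0]
grip_width: 0.0466
```

send_rows(
  rows=[
    [[-15, 0, 0, 0, 0, 0, 1], [-50, 0, 0, 0, 0, 0, 1], [-95, 0, 0, 0, 0, 0, 1], [-130, 0, 0, 0, 0, 0, 1], [-130, 0, 0, 0, 0, 0, 1]],
  ],
)

```text
clock: 3.28
eef_pos: [0.4528, 0.2836, 0.1719]
tool_rot: [44.3, 89.7, 48.7]
contact_force: [0.5, -0.6, -1.4]
grip_width: 0.047
```

```bash
python3 - <<'E'
from h import *
im,d,P=snap('wrist','w2');snap('side','s2')
s=robot.get_state();print(tool().round(4),s['grip_width'],s['contact_force'],s['joints'].round(1))
hsv=cv2.cvtColor(im,cv2.COLOR_RGB2HSV);m=cv2.inRange(hsv,(4,150,80),(16,255,255))
k,l,st,c=cv2.connectedComponentsWithStats(m)
for i in range(1,k):
    if st[i,4]>100:
        q=P[(l==i)&(d>0)];z=np.percentile(q[:,2],95);t=q[abs(q[:,2]-z)<.006]
        print(c[i],st[i],z,cv2.minEnclosingCircle(t[:,:2].astype(np.float32)))
print(row([.463,-.085,.2],Rdown(4.4)))
a=cv2.imread('pics/w2.png');b=cv2.imread('pics/s2.png');cv2.imwrite('pics/v2.png',cv2.resize(np.hstack([a,b]),(800,300)))
E
```

```text
[[-2.400e-03 -7.690e-02  9.970e-01  4.507e-01]
 [-8.000e-04  9.970e-01  7.690e-02  2.825e-01]
 [-1.000e+00 -6.000e-04 -2.500e-03  1.686e-01]
 [ 0.000e+00  0.000e+00  0.000e+00  1.000e+00]] 0.047169001887659476 [-0.57391492 -0.54464845 -1.49417175] [-52.   19.1  19.1 113.   -8.2  49.3 -24.1]
[211.23521809  46.02972536] [ 169    0   84   94 6190] 0.07998224371934355 ((0.40960586071014404, 0.3969477713108063), 0.030982989817857742)
[375.43402915 174.79893659] [ 331  139   89   75 5078] 0.07995190534761773 ((0.5554289221763611, 0.3065092861652374), 0.030561242252588272)
[258.17341944 260.23476721] [ 206  199  106  117 9601] 0.19467158152302427 ((0.45291465520858765, 0.28220677375793457), 0.0243160929530859)
(array([ -31.1, -367.4,  -16.1]), array([ 0. , -0.1,  0. ]))
```

View pics/v2.png

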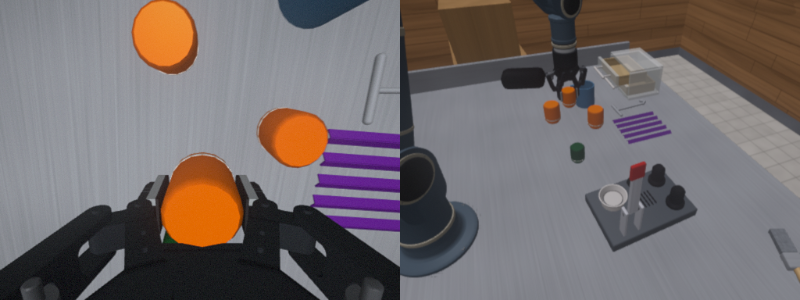

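Held: the canister is upright between the pads (wrist view, right-of-centre bottom). Its top is 25 mm above the TCP, as expected. Now I carry it over the cradle.

send_rows(
  rows=[
    [[-25, -55, -2, 0, 0, 0, 1], [-31, -115, -5, 0, 0, 0, 1], [-31, -175, -8, 0, 0, 0, 1], [-31, -235, -10, 0, 0, 0, 1], [-31, -290, -13, 0, 0, 0, 1]],
  ],
)

```text
clock: 4.0
eef_pos: [0.4589, -0.0098, 0.1988]
tool_rot: [-168.3, 89.7, -163.9]
contact_force: [0.9, 0.4, -0.2]
grip_width: 0.0473
```

```bash
python3 - <<'E'
from h import *
print(robot.get_state()['joints'].round(1),row([.463,-.085,.14],Rdown(4.4)))
E
```

```text
[-29.5  10.4  28.9 120.5  -6.4  50.9   7.5] (array([ 58.9, -75.3,  -1.4]), array([-0. , -0.3,  0.1]))
```

send_rows(
  rows=[
    [[15, -30, -1, 0, 0, 0, 1], [35, -60, -1, 0, 0, 0, 1], [50, -75, -1.5, 0, 0, 0, 1], [59, -75, -1.5, 0, 0, 0, 1], [59, -75, -1.5, 0, 0, 0, 1]],
  ],
)

```text
clock: 4.62
eef_pos: [0.462, -0.0839, 0.1388]
tool_rot: [-175.7, 89.6, -171.3]
contact_force: [-0.7, 0.5, -1.0]
grip_width: 0.0473
```

```bash
python3 - <<'E'
from h import *
np.set_printoptions(suppress=True)
E=np.mean([robot.get_state()['eef_pos'] for _ in range(5)],0);print('tcp',E.round(4))
for n in('top','side','wrist'):
    im,d,P=snap(n,n+'3')
    hsv=cv2.cvtColor(im,cv2.COLOR_RGB2HSV);m=(cv2.inRange(hsv,(4,150,60),(16,255,255))>0)&(d>0)&(abs(P[...,0]-.46)<.05)&(abs(P[...,1]+.085)<.05)
    q=P[m]
    if len(q)>5: print(n,len(q),q.min(0).round(4),q.max(0).round(4), np.percentile(q,[2,98],axis=0).mean(0).round(4))
    m=(abs(P[...,2]-.06)<.004)&(hsv[...,1]<60)&(hsv[...,2]>110)&(d>0)&(abs(P[...,0]-.46)<.06)&(abs(P[...,1]+.085)<.06)
    q=P[m]
    if len(q)>20:
        A=np.c_[2*q[:,:2],np.ones(len(q))];s=np.linalg.lstsq(A,(q[:,:2]**2).sum(1),rcond=None)[0]
        print('rim',len(q),s[:2].round(4),np.sqrt(s[2]+s[0]**2+s[1]**2).round(4))
print(row([.463,-.085,.14],Rdown(4.4)))
a=cv2.imread('pics/wrist3.png');b=cv2.imread('pics/side3.png')[170:320,200:400];cv2.imwrite('pics/v3.png',np.hstack([cv2.resize(a,(400,300)),cv2.resize(b,(400,300))]))
E
```

```text
tcp [ 0.462  -0.0839  0.1388]
top 100 [ 0.4365 -0.077   0.1225] [ 0.4691 -0.0501  0.256 ] [ 0.4524 -0.0658  0.1888]
rim 117 [ 0.4635 -0.0838] 0.0359
side 527 [ 0.4391 -0.1113  0.1203] [ 0.4841 -0.069   0.1978] [ 0.4611 -0.092   0.1435]
rim 195 [ 0.4636 -0.0853] 0.0364
wrist 9626 [ 0.4398 -0.1036  0.1194] [ 0.4874 -0.0613  0.1985] [ 0.4632 -0.0814  0.1444]
rim 1384 [ 0.4647 -0.0836] 0.0364
(array([ 0.1, -1.1, -0.2]), array([ 0.1, -0.3,  0. ]))
```

View pics/v3.png

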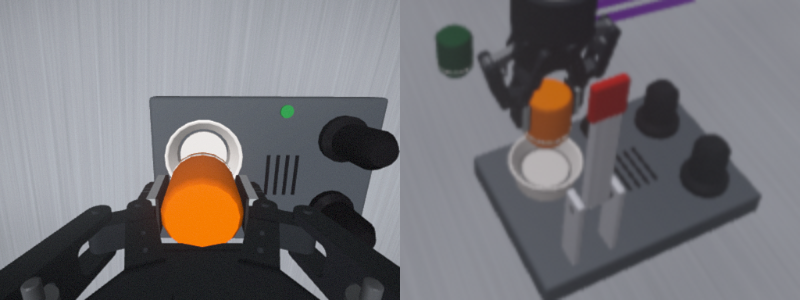

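Canister (wrist view, 200,200) hangs just above the rim (205,155). The rim centre is ≈(0.4637,-0.0843) and the canister is within ~2 mm of it. Lowering.

send_rows(
  rows=[
    [[15, 1, 1.5, 0, 0, 0, 1], [28, 1, 1.5, 0, 0, 0, 1], [40, 1, 1.5, 0, 0, 0, 1], [50, 1, 1.5, 0, 0, 0, 1], [54, 1, 1.5, 0, 0, 0, 1]],
  ],
)

```text
clock: 5.4
eef_pos: [0.4639, -0.0829, 0.0852]
tool_rot: [-172.5, 89.7, -168.0]
contact_force: [0.6, -0.4, -0.8]
grip_width: 0.047
```

```bash
python3 - <<'E'
from h import *
for _ in range(2):
    robot.get_image('side');s=robot.get_state();print(s['eef_pos'].round(4),s['contact_force'].round(1),s['wrist_torque'].round(2))
E
```

```text
[ 0.4639 -0.0829  0.0852] [-0.6  0.3 -1.2] [-0.02  0.01 -0.01]
[ 0.4641 -0.0829  0.0857] [ 0.5 -0.2 -0.4] [0.01 0.01 0.04]
```

send_rows(
  rows=[
    [[2, 0, 0, 0, 0, 0, 1], [3.5, 0, 0, 0, 0, 0, 1], [3.5, 0, 0, 0, 0, 0, 1]],
  ],
)

```text
clock: 5.88
eef_pos: [0.4646, -0.083, 0.0825]
tool_rot: [-166.8, 89.8, -162.3]
contact_force: [0.2, 0.5, 1.1]
grip_width: 0.0466
```

send_rows(
  rows=[
    [[0, 0, 0, 0, 0, 0, -1], [0, 0, 0, 0, 0, 0, -1], [0, 0, 0, 0, 0, 0, -1], [0, 0, 0, 0, 0, 0, -1], [0, 0, 0, 0, 0, 0, -1]],
  ],
)

```text
clock: 6.5
eef_pos: [0.4645, -0.083, 0.0825]
tool_rot: [-167.3, 89.8, -162.8]
contact_force: [0.3, -0.6, 0.9]
grip_width: 0.0854
```

send_rows(
  rows=[
    [[-15, 0, 0, 0, 0, 0, -1], [-50, 0, 0, 0, 0, 0, -1], [-100, 10, 0, 0, 0, 0, -1], [-150, 30, 0, 0, 0, 0, -1], [-205, 30, 0, 0, 0, 0, -1]],
  ],
)

```text
clock: 7.12
eef_pos: [0.4624, -0.0516, 0.2897]
tool_rot: [-174.7, 89.8, -170.1]
contact_force: [0.9, 0.5, -0.8]
grip_width: 0.0852
```

```bash
python3 - <<'E'
from h import *
np.set_printoptions(suppress=True)
s=robot.get_state();print('tcp',s['eef_pos'],s['joints'].round(1))
for n in('top','side','wrist'):
    im,d,P=snap(n,n+'4')
    hsv=cv2.cvtColor(im,cv2.COLOR_RGB2HSV);m=(cv2.inRange(hsv,(4,150,60),(16,255,255))>0)&(d>0)&(abs(P[...,0]-.46)<.05)&(abs(P[...,1]+.085)<.05)
    q=P[m]
    if len(q)>30:
        z=np.percentile(q[:,2],90);t=q[abs(q[:,2]-z)<.005];print(n,len(q),'ztop',z,cv2.minEnclosingCircle(t[:,:2].astype(np.float32)))
    m=(cv2.inRange(hsv,(0,150,60),(3,255,255))>0)&(d>0)&(abs(P[...,0]-.47)<.05)&(P[...,1]<-.12)&(P[...,1]>-.25)
    q=P[m]
    if len(q)>10: print('tip',len(q),np.percentile(q,[3,97],axis=0).round(4))
print(row([.47,-.235,.30],Rdown(4.4)))
a=cv2.imread('pics/wrist4.png');b=cv2.imread('pics/side4.png')[170:320,200:400];cv2.imwrite('pics/v4.png',np.hstack([cv2.resize(a,(400,300)),cv2.resize(b,(400,300))]))
E
```

```text
tcp [ 0.46242376 -0.05162088  0.28974224] [-29.1   4.4  32.6 113.3  -2.6  63.2   9.1]
top 186 ztop 0.10972663496097845 ((0.46461963653564453, -0.08134600520133972), 0.020894821733236313)
side 547 ztop 0.10785788279354344 ((0.46306055784225464, -0.08796970546245575), 0.022377220913767815)
tip 74 [[ 0.4543 -0.1842  0.2291]
 [ 0.4815 -0.1779  0.2622]]
wrist 1273 ztop 0.1070757422516308 ((0.4657247066497803, -0.08425609022378922), 0.023533904924988747)
(array([  -8.9, -181.7,   -8.7]), array([ 0.1,  0.2, -0. ]))
```

View pics/v4.png

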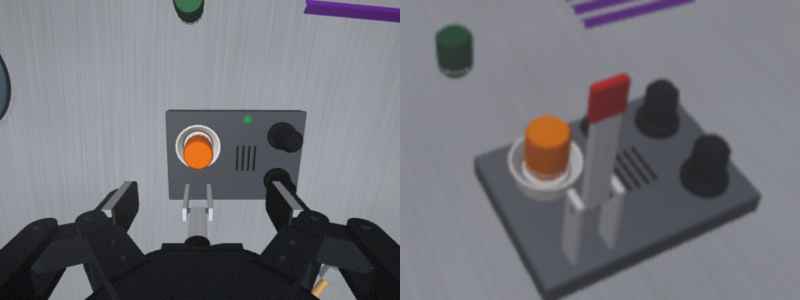

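Canister stands centred in the cradle (wrist view 198,150), top at ≈0.107 as expected. The clamp is upright with its back face at y≈-0.186. I go over its top, fingers shut, to behind it.

send_rows(
  rows=[
    [[-30, -20, -5, 0, 0, 0, 1], [-40, -65, -8, 0, 0, 0, 1], [-40, -115, -8, 0, 0, 0, 1], [-40, -165, -8, 0, 0, 0, 1], [-40, -180, -8, 0, 0, 0, 1]],
  ],
)

```text
clock: 7.9
eef_pos: [0.4688, -0.2368, 0.3304]
tool_rot: [-37.0, 89.9, -32.9]
contact_force: [-0.5, 0.9, 0.0]
grip_width: -0.0001
```

```bash
python3 - <<'E'
from h import *
print(robot.get_state()['joints'].round(1),row([.472,-.226,.240],Rdown(4.4)))
E
```

```text
[-14.3  10.   42.6 103.6  -7.2  69.1  34.5] (array([90.4, 10.7,  3.8]), array([-0.3,  0.1,  0.1]))
```

send_rows(
  rows=[
    [[30, 3, 3, 0, 0, 0, 1], [60, 5, 3, 0, 0, 0, 1], [85, 6, 3, 0, 0, 0, 1], [90, 8, 3, 0, 0, 0, 1], [90, 10, 3, 0, 0, 0, 1]],
  ],
)

```text
clock: 8.52
eef_pos: [0.471, -0.2268, 0.2404]
tool_rot: [-52.8, 89.9, -48.8]
contact_force: [-0.6, -1.1, -0.5]
grip_width: -0.0002
```

```bash
python3 - <<'E'
from h import *
s=robot.get_state();print(s['eef_pos'],s['contact_force'])
snap('side','side5')
cv2.imwrite('pics/v5.png',cv2.resize(cv2.imread('pics/side5.png')[120:320,180:440],None,fx=2.5,fy=2.5))
E
```

```text
[ 0.47100947 -0.22677293  0.24040972] [-0.64663109 -1.09182668 -0.47562376]
```

View pics/v5.png

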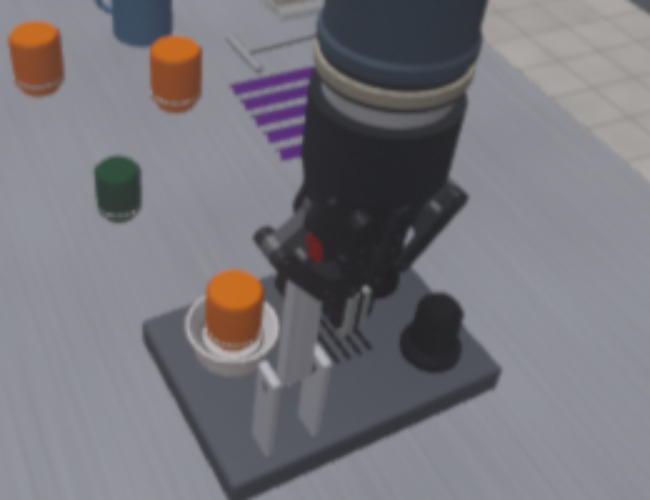

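```bash
python3 - <<'E'
from h import *
K,M=campose('side')
for nm,p in(('fingertip',[.471,-.227,.223]),('armtop',[.469,-.18,.26]),('armmid',[.469,-.18,.223])):
    q=K@(M[:3,:3].T@(np.array(p)-M[:3,3]));q=q[:2]/q[2];print(nm,q.round(),((q-[180,120])*2.5).round())
E
```

```text
fingertip [317. 248.] [343. 321.]
armtop [304. 211.] [311. 228.]
armmid [302. 227.] [306. 268.]
```

send_rows(
  rows=[
    [[0, 15, 0, 0, 0, 0, 1], [0, 28, 0, 0, 0, 0, 1], [0, 40, 0, 0, 0, 0, 1], [1, 50, 0, 0, 0, 0, 1], [3, 61, 0, 0, 0, 0, 1]],
  ],
)

```text
clock: 9.2
eef_pos: [0.4674, -0.1655, 0.2383]
tool_rot: [-26.8, 89.8, -22.7]
contact_force: [-0.1, -2.4, 1.9]
grip_width: 0.0004
```

send_rows(
  rows=[
    [[5, 14, 0, 0, 0, 0, 1], [11, 28, 0, 0, 0, 0, 1], [19, 41, 0, 0, 0, 0, 1], [28, 53, 0, 0, 0, 0, 1]],
  ],
)

```text
clock: 9.7
eef_pos: [0.4637, -0.1115, 0.2095]
tool_rot: [-27.3, 89.8, -23.2]
contact_force: [1.3, -2.8, 0.4]
grip_width: 0.0
```

send_rows(
  rows=[
    [[10, 10, 0, 0, 0, 0, 1], [22, 18, 0, 0, 0, 0, 1], [35, 25, 0, 0, 0, 0, 1], [48, 31, 0, 0, 0, 0, 1]],
  ],
)

```text
clock: 10.2
eef_pos: [0.4614, -0.0802, 0.1604]
tool_rot: [-32.9, 89.8, -28.8]
contact_force: [0.3, -0.3, 2.3]
grip_width: -0.0003
```

```bash
python3 - <<'E'
from h import *
s=robot.get_state();print(s['eef_pos'],s['contact_force'])
snap('side','side6')
cv2.imwrite('pics/v6.png',cv2.resize(cv2.imread('pics/side6.png')[140:320,180:440],None,fx=2.5,fy=2.5))
E
```

```text
[ 0.46138989 -0.08022333  0.16037229] [ 0.32536419 -0.31211939  2.28516577]
```

View pics/v6.png

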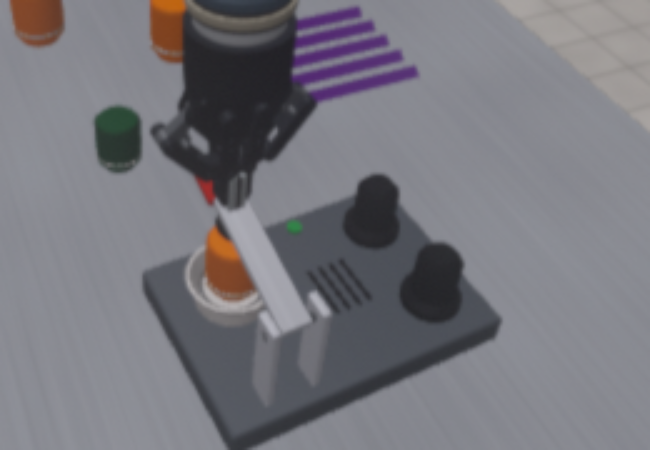

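Clamp at about 15°, fingers resting on it (235,195) with the pad just over the canister. I press down.

send_rows(
  rows=[
    [[7, 2, 0, 0, 0, 0, 1], [14, 4, 0, 0, 0, 0, 1], [20, 5, 0, 0, 0, 0, 1], [26, 5, 0, 0, 0, 0, 1], [29, 5, 0, 0, 0, 0, 1]],
  ],
)

```text
clock: 10.88
eef_pos: [0.4604, -0.0747, 0.1302]
tool_rot: [-70.5, 89.9, -66.4]
contact_force: [-4.2, -0.9, 27.8]
grip_width: 0.0005
```

send_rows(
  rows=[
    [[0, 0, 0, 0, 0, 0, 1], [0, 0, 0, 0, 0, 0, 1]],
  ],
)

```text
clock: 11.12
eef_pos: [0.4604, -0.0747, 0.1305]
tool_rot: [-71.3, 90.0, -67.1]
contact_force: [-1.0, -1.0, 6.2]
grip_width: 0.0001
```

send_rows(
  rows=[
    [[-10, 0, 0, 0, 0, 0, 1], [-50, 0, 0, 0, 0, 0, 1], [-100, 20, 0, 0, 0, 0, 1], [-140, 70, 0, 0, 0, 0, 1], [-140, 130, 0, 0, 0, 0, 1]],
  ],
)

```text
clock: 11.75
eef_pos: [0.4524, 0.0561, 0.2739]
tool_rot: [17.4, 89.6, 21.4]
contact_force: [1.2, 0.6, -0.2]
grip_width: -0.0
```

```bash
python3 - <<'E'
from h import *
np.set_printoptions(suppress=True)
s=robot.get_state();print(s['eef_pos'],s['contact_force'],s['clock'])
for n in('top','side'):
    im,d,P=snap(n,n+'7');hsv=cv2.cvtColor(im,cv2.COLOR_RGB2HSV)
    near=(d>0)&(abs(P[...,0]-.46)<.05)&(P[...,1]<-.01)&(P[...,1]>-.2)
    def show(nm,m):
        q=P[m]
        if len(q)>5: print(n,nm,len(q),np.percentile(q,[3,50,97],axis=0).round(4).tolist())
    show('red',near&(cv2.inRange(hsv,(0,150,60),(4,255,255))>0))
    show('orange',near&(cv2.inRange(hsv,(5,150,60),(16,255,255))>0))
    arm=near&(abs(P[...,0]-.465)<.01)&(P[...,2]>.098)&(P[...,1]<-.03)&(P[...,1]>-.16)
    q=P[arm];print(n,'arm slope',np.polyfit(q[:,1],q[:,2],1),len(q))
    show('green',(d>0)&(cv2.inRange(hsv,(45,80,20),(85,255,140))>0)&(abs(P[...,1]-.14)<.06)&(P[...,2]>.055))
cv2.imwrite('pics/v7.png',np.hstack([cv2.resize(cv2.imread('pics/side7.png')[150:330,180:420],(400,300)),cv2.resize(cv2.imread('pics/top7.png')[120:270,210:410],(400,300))]))
E
```

```text
[0.45235929 0.05606029 0.27391763] [ 1.19295342  0.63640527 -0.15602814] 11.75
top arm slope [0.01062014 0.11585136] 281
top green 293 [[0.4115, 0.1244, 0.0573], [0.4305, 0.1427, 0.061], [0.4502, 0.1618, 0.064]]
side red 158 [[0.445, -0.0645, 0.1122], [0.4581, -0.0496, 0.1145], [0.473, -0.0332, 0.1161]]
side orange 225 [[0.4411, -0.1091, 0.0575], [0.4482, -0.1005, 0.0795], [0.4635, -0.0785, 0.0967]]
side arm slope [0.00702988 0.1149561 ] 517
side green 115 [[0.4143, 0.1236, 0.0592], [0.4306, 0.1384, 0.0612], [0.4487, 0.1549, 0.0628]]
```

View pics/v7.png

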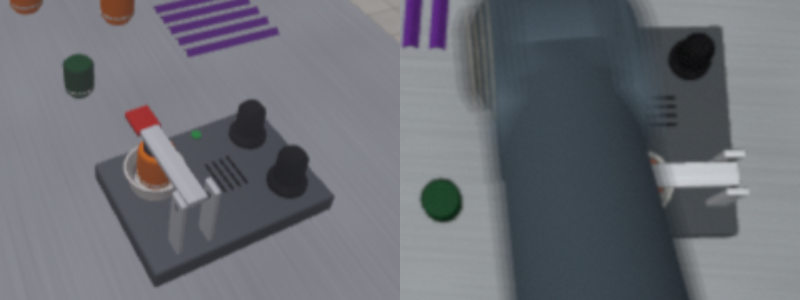

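The clamp is level (slope ≈0.01), red tip top at 0.1145, and canister top at ≈0.097, down 10 mm. Green has not moved. I'll hold still for 0.6 s, recheck and hand in.

send_rows(
  rows=[
    [[-10, 10, 0, 0, 0, 0, 1], [-10, 10, 0, 0, 0, 0, 1], [-10, 10, 0, 0, 0, 0, 1], [-10, 10, 0, 0, 0, 0, 1], [-10, 10, 0, 0, 0, 0, 1]],
  ],
)

```text
clock: 12.48
eef_pos: [0.4492, 0.0715, 0.281]
tool_rot: [77.4, 89.9, 82.2]
contact_force: [-0.3, 0.4, 0.4]
grip_width: -0.0001
```

```bash
python3 - <<'E'
from h import *
im,d,P=snap('side','side8');hsv=cv2.cvtColor(im,cv2.COLOR_RGB2HSV)
near=(d>0)&(abs(P[...,0]-.465)<.01)&(P[...,2]>.098)&(P[...,1]<-.03)&(P[...,1]>-.16)
q=P[near];sl=np.polyfit(q[:,1],q[:,2],1)[0];print(sl,robot.get_state()['dq'].round(1),robot.get_state()['contact_force'].round(1))
if abs(sl)<.03: print(robot.sign_off())
E
```

```text
0.007114264796782078 [-0.1  0.  -0.1 -0.1 -0.   0.   0. ] [ 0.3 -0.6  0.9]
the job is handed in; nothing more can be done
None
```

The fresh canister is standing in the cradle with the clamp shut on it. I handed the job in at about 12.5 s of the 58 s allowed; the hand-in gave no verdict.

- **Canister:** I picked the smallest of the three orange ones, whose top measured about 61 mm high. After release it stood in the cradle with its top at about 107 mm.
- **Clamp:** I swung it over from behind with closed fingers and pressed it down to its stop. The wrist force reached 27.8 N at most in the readings.
- **Last checks:** With the arm backed off, the clamp was level and still so about 0.7 s later (slope about 0.01). The canister top had dropped about 10 mm, to about 97 mm. The green canister stood where it was, to within 2 mm.
- **Disagreements:** The cameras differed by 2 to 7 mm on the fresh canister's position, most of all once it stood in the cradle. The rim fits agreed within about 2 mm. No check failed.

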